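Wind a soap loaf out of its mould until it comes free

TASK

Turn the red-knobbed crank of the unmoulder clockwise to wind the soap loaf out of its mould; you will feel it run light, then stiff, and then the resistance suddenly drops as the loaf comes free: stop there, before the loaf jams against the stop a little further on. Keep your fingers off the soap until it is free, then lift it, with the board it sits on, and set it down gently and upright in the middle of the wooden curing rack and let go. Leave the jar, the bottle and the dish where they stand.

Things in the scene. Friction and masses are not known exactly. Their poses are not given: they have to be found in the camera images.
- unmoulder: Fixed hand-cranked soap unmoulder, 110 mm wide (its x), 510 mm long (y from -305 to +205 mm), origin at its underside. Grey gearbox at y -340 to -140 mm, top 92 mm above the table, carries the crank. A pusher comes out of it, crosses a gap of 5 to 30 mm, then pushes the loaf's tail along +y.
- mould_mouth (a point): Point on the white bed (20 mm above the table) where the mould ends. Behind it (-y) for 145 mm stand two plywood walls, 20 mm thick, 64 mm apart, tops 75 mm above the table, hiding spring cheeks that grip the loaf's sides. Ahead of it the loaf stands in the open between low rails 64 mm apart, 10 mm thick, tops 26 mm above the table.
- crank (a joint): Crank angle, rad, growing clockwise seen from above; 0: knob towards the unmoulder's +x; starts at 0 to 1.2. A turn moves the pusher 40 mm. The loaf comes free after 1.4 to 3.1 turns, at an unseen place that differs each time; it is fully clear a tenth of a turn later and its board meets a hard stop 0.4 turn after the drop.
- knob_mid (a point): Point on the axis of the crank's upright red knob (22 mm across, 46 mm tall, spinning freely on its pin), 20 mm below its top; 138 mm above the table, 45 mm from the crank's axis. The crank's arm, 8 mm thick, 16 mm wide, joins its lower end. In motion it needs 1 to 2 N at first, 10 to 18 N while the mould grips the loaf (2 to 8 N when stopped), then 1 to 2 N.
- crank_axis (a point): Fixed point on the crank's upright axis, at the height of knob_mid (138 mm above the table).
- loaf: Loose olive-green soap loaf, 60 mm wide (x), 150 mm long (y), on a grey runner board of the same outline that stays with it; 57 mm high in all with small swirls to 60 mm; 0.4 to 0.65 kg. Origin at the centre of its underside, z up. Starts in the unmoulder, aligned with it, its tail (-y end) inside the walls.
- rack: Fixed wooden slatted curing rack, 190 x 190 mm, top 28 mm above the table; origin at the centre of its underside.
- jar: Loose glass jar with steel lid, 68 mm across, 85 mm tall; origin at the centre of its underside.
- oil: Loose aluminium bottle, 52 mm across, 125 mm tall; origin at the centre of its underside.
- dish: Loose white ceramic bowl, 90 mm across, 40 mm tall; origin at the centre of its underside.

How it is judged (in metres and radians):
On the way:
1. the loaf has been wound out of the grip of the mould and stands free on the unmoulder's bed (contact force between loaf and unmoulder below 20 N and y of loaf in the frame of unmoulder above 0.032 m and z of loaf in the frame of unmoulder between 0.015 and 0.026 m and contact force between the fingers and loaf below 0.5 N), for 0.2 s.
At the end, for the whole second after the job is handed in: The loaf stands upright (within 0.08 rad) and at rest on the curing rack, its middle within 50 mm of the rack's middle along each of the rack's sides, released (x of loaf in the frame of rack between -0.05 and 0.05 m and y of loaf in the frame of rack between -0.05 and 0.05 m and z of loaf in the frame of rack between 0.022 and 0.034 m and angle between loaf's own z axis and vertical below 0.08 rad and linear speed of loaf below 0.02 m/s); the robot touches nothing.
It fails at once if the freed loaf is jammed against its stop by over-cranking, or the mechanism is overloaded (more than 340 N on the loaf) (contact force between loaf and unmoulder above 340 N).
It fails at once if the fingers take hold of the loaf while the mould still grips it (contact force between the fingers and loaf above 2 N and contact force between loaf and unmoulder above 60 N).
It fails at once if the loaf is dropped or slammed onto the rack (more than 60 N) (contact force between loaf and rack above 60 N).
It fails at once if the jar, the bottle or the dish is knocked over or moved by more than 20 mm (distance of any of jar, oil, dish from where it was at the start of the episode above 0.02 m or angle between any of jar, oil, dish's own z axis and vertical above 0.3 rad).
It also fails if it takes over 72 s, if anything falls off the work surface, if the arm or the gripper's body presses on something with over 40 N, if the wrist force passes 120 N, or if a joint passes its speed limit or range.

ROBOT

A 6-joint arm with a two-finger parallel gripper is mounted at the origin on the work surface. World frame = base frame: x ahead of the robot, y to its left, z up, the work surface at z = 0. Lengths are in mm, angles in rad, forces in N, time in s.
With the tool pointing down it reaches from about 300 to 775 mm from the base axis. Payload 14.6 kg.
Tool frame: the origin (TCP) lies at the very end of the fingers, on their centre line; the grasp point (between the pads) lies 19 mm behind it; z points along the fingers, y is the line along which they close (so a half turn about z gives the same grasp; the last joint's range is limited). The gripper opens to 94 mm and grips with 3 to 60 N. Pads are 16 mm wide; open, the fingers measure 119 mm over their backs; the gripper's body (75 mm by 177 mm) begins 78 mm behind the grasp point.
Start: joints at [-1.278, 0.3, 1.521, -0, 1.321, -0.067], TCP at [193.64, -514.774, 205.446] pointing down, gripper open.
Joint ranges: [-3.03, 3.03], [-0.79, 2.21], [0.23, 2.52], [-1.04, 4.18], [0, 3.07], [-2.55, 2.55]. Speed limits (rad/s): [2.22, 2.22, 2.57, 3.14, 3.14, 3.14].

INTERFACE

Orientations are given as [roll, pitch, yaw] about the fixed x, y, z axes, in that order (R = Rz(yaw) Ry(pitch) Rx(roll)).
In Python, from cell import manip, camera, get_calibration gives the robot as it stands.
- The arm moves only by the tool arm_command, never from a script. Its argument "targets" is a list of rows, each an object of numbers: "hand": the opening, from -1 (shut) to 1 (fully open), so that 0 is half open; "x", "y", "z": the shift along the tool's x, y, z in m; "yaw": the turn about the tool's z in rad. In form: [{"hand": .., "x": .., "y": .., "z": .., "yaw": ..}, ...]. A call has 1 to 10 rows; each row shifts and turns the commanded pose from where the row before left it, along the tool's axes as they then stand; what a row does not reach is not made up. A row lasts 1/10 s, in which the tool goes at most 50 mm and 8.59 degrees, less where a joint would pass 70% of its speed; a pose out of reach is approached as far as the arm can. A call is refused whole if a number of a shift passes 0.05 or a number of a turn 0.15, either way. A call with a gripper value outside its range is refused whole. The fingers move at their own pace and stop on an object; "newtons" is the grip in N (left out, the last holds). Time passes only in rows, so rows that do not move let the fingers close. It gives the time, the measured TCP pose, the force, the opening and the grip force at its end, in the units of the state.
- manip.read_state(): the state, without advancing time (a new reading comes with each control period).
- camera(name): name is "side" or "top" or "wrist"; returns the picture (400x640x3 uint8, red, green, blue); there is no depth.
- get_calibration(name): a dict with "K" (3x3 intrinsics, pixels), "dist_coeffs" ([k1, k2, p1, p2, k3] as OpenCV has them; the pictures are not rectified), "cam_to_world" (4x4, takes a point from camera to world coordinates). Camera axes: x right, y up, looking along -z (the intrinsics and any distortion apply to the point x, -y, -z); pixel columns grow to the right and rows downward; lengths in mm; the calibration is good to about 2 mm. A picture is of the moment at which its call begins: read the wrist's pose just before it. get_calibration takes no time and is no camera call; for the wrist camera it gives the pose at the moment of the call.
- manip.sign_off(): hands the job in; it is judged then, once.
The state is a dict: "clock": time; "joints": joint angles; "qd": joint speeds; "effort": joint torques, N m; "eef_pos": TCP position; "eef_rot": TCP orientation; "wrist_force": force on the tool from outside, world axes, zero at the start; "moment": the same for the moment, N m; "finger_gap": finger opening in mm; "finger_force": force on a finger pad.
Only numpy, scipy, OpenCV 4.12 (cv2) and the standard library are available. Lean on these libraries where they do the work, as an engineer would, in place of code of your own. Each camera call takes 0.05 s, during which the arm holds its last target. There are 200 camera calls.

## Working session

There is one attempt and no reset: what is moved stays moved. The work goes in short steps, Python scripts to look and compute and a tool call to move; the robot and the scene stay as the last step left them, time stands still between calls to the robot, and variables do not carry over. Pictures are saved under pics/ and viewed, at most 10 in all, crops included, and the job is handed in when it is done.

Besides the shell and the picture viewer there is one more tool, called after "Emit:" as a command line: name --argument value ..., lists and objects as JSON in quotes. arm_command: Moves the arm, as the interface text tells. Its arguments: {"type":"object","properties":{"targets":{"type":"array"},"newtons":{"type":"number"}},"required":["targets"]}

```bash
mkdir -p pics; ls
cat > h.py <<'E'
import numpy as np, cv2
from cell import manip, camera, get_calibration
def save(n,im): cv2.imwrite(f'pics/{n}.png',im[:,:,::-1])
def ray(name,px,cal=None):
    c=cal or get_calibration(name);K=np.array(c['K'],float);d=np.array(c['dist_coeffs'],float);T=np.array(c['cam_to_world'],float)
    u=cv2.undistortPoints(np.array(px,float).reshape(-1,1,2),K,d).reshape(-1,2)
    D=np.c_[u[:,0],-u[:,1],-np.ones(len(u))]@T[:3,:3].T
    return T[:3,3],D
def onz(name,px,z,cal=None):
    o,D=ray(name,px,cal); s=(z-o[2])/D[:,2]; return o+D*s[:,None]
E
python3 - <<'E'
from h import *
print(manip.read_state())
for n in ['top','side']:
    save(n,camera(n)); c=get_calibration(n); print(n,np.round(np.array(c['cam_to_world']),2).tolist())
E
```

```text
pics
{'clock': 0.0, 'joints': array([-1.27759036e+00,  3.00509379e-01,  1.52159900e+00, -3.02524863e-05,
        1.32067407e+00, -6.65919476e-02]), 'qd': array([-0.00096461,  0.00051086, -0.00100132, -0.00085323, -0.00110535,
       -0.00060731]), 'effort': array([-1.22246729e-03, -5.31799150e+01, -3.52727330e+01,  7.07541802e-02,
        2.44479912e-02, -3.73739942e-05]), 'eef_pos': array([ 193.56403891, -514.53055061,  204.85774639]), 'eef_rot': array([-3.14040354e+00, -4.99350852e-05,  3.59805388e-01]), 'wrist_force': array([-0.35825455,  0.07404083,  1.08957522]), 'moment': array([ 0.01513956, -0.049954  ,  0.01953489]), 'finger_force': 0.0, 'finger_gap': 93.77762451856897}
top [[-0.14, 0.97, -0.2, 393.25], [-0.99, -0.13, 0.03, 93.93], [0.0, 0.2, 0.98, 1035.91], [0.0, 0.0, 0.0, 1.0]]
side [[0.99, 0.06, -0.09, 480.64], [-0.1, 0.57, -0.81, -687.68], [0.0, 0.82, 0.57, 646.32], [0.0, 0.0, 0.0, 1.0]]
```

View pics/top.png

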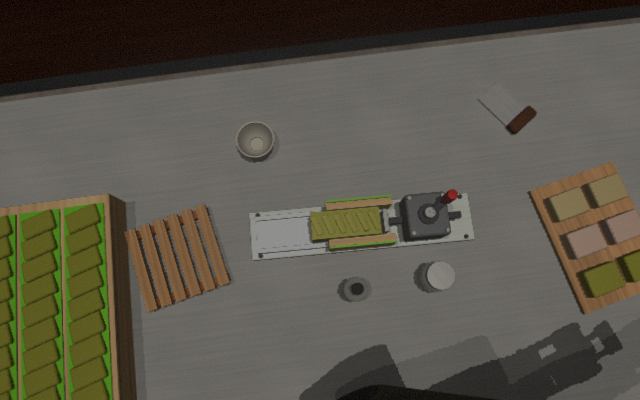

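View pics/side.png

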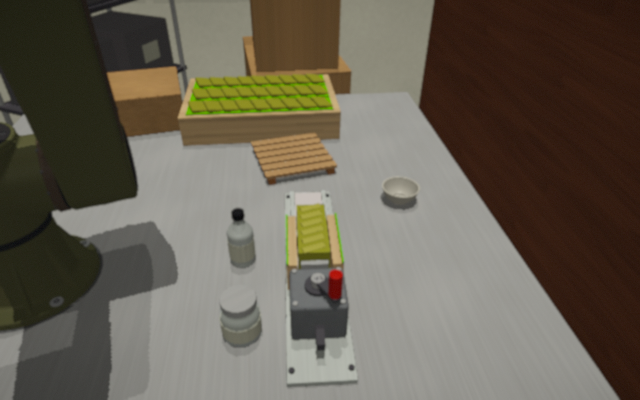

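The top view shows the unmoulder lying along world y. The gearbox hub is near (431,213), the red knob at (451,195), the loaf at (346,223) and the rack centre at about (178,257). The jar is at (438,276), the bottle at (356,289) and the dish at (256,141). The side view shows the knob at (336,284).

Run:
```python
from h import *
t=cv2.imread('pics/top.png')[:,:,::-1].astype(int); s=cv2.imread('pics/side.png')[:,:,::-1].astype(int)
def red(im): return ((im[...,0]>90)&(im[...,1]<50)&(im[...,2]<50)).astype(np.uint8)
P={}
for n,im in (('top',t),('side',s)):
    m=red(im); 
    k,l,st,ce=cv2.connectedComponentsWithStats(m); i=1+np.argmax(st[1:,4]); print(n,st[i],ce[i]); P[n]=ce[i]
# triangulate knob
o1,d1=ray('top',[P['top']]);o2,d2=ray('side',[P['side']]);d1=d1[0];d2=d2[0]
a=np.linalg.lstsq(np.c_[d1,-d2],o2-o1,rcond=None)[0];print('knob',o1+a[0]*d1,o2+a[1]*d2)
print('hub z92..138',onz('top',[[431,213]],120))
print('corner plate z~10', onz('top',[[250,213],[252,258],[473,243],[470,195]],16).round())
# long line of base: white, loaf
h=cv2.cvtColor(t.astype(np.uint8),cv2.COLOR_RGB2HSV)
for nm,roi in (('loaf',(300,395,200,245)),):
    x0,x1,y0,y1=roi; m=np.zeros(h.shape[:2],np.uint8); m[y0:y1,x0:x1]=cv2.inRange(h,(22,90,40),(35,255,255))[y0:y1,x0:x1]
    k,l,st,ce=cv2.connectedComponentsWithStats(m); i=1+np.argmax(st[1:,4]); b=cv2.minAreaRect(np.argwhere(l==i)[:,::-1].astype(np.float32)); print(st[i]); bp=cv2.boxPoints(b); print(bp); print(onz('top',bp,77).round(1), onz('top',[b[0]],77))
m=np.zeros(h.shape[:2],np.uint8); m[195:320,120:235]=cv2.inRange(h,(3,70,50),(20,255,255))[195:320,120:235]
m=cv2.morphologyEx(m,cv2.MORPH_CLOSE,np.ones((15,15))); k,l,st,ce=cv2.connectedComponentsWithStats(m); i=1+np.argmax(st[1:,4]); b=cv2.minAreaRect(np.argwhere(l==i)[:,::-1].astype(np.float32));bp=cv2.boxPoints(b);print('rack',onz('top',bp,28).round(),onz('top',[b[0]],28),b)
print('jar',onz('top',[[440,276]],85),'oil',onz('top',[[357,289]],125),'dish',onz('top',[[256,140]],40))
im=t[170:280,230:490].astype(np.uint8)[:,:,::-1]; cv2.imwrite('pics/c.png',cv2.resize(im,None,fx=3,fy=3,interpolation=cv2.INTER_CUBIC))
```

```text
top [448 190  10   9  71] [452.23943662 194.07042254]
side [329 270  13  28 283] [335.50883392 283.15194346]
knob [ 565.24266162 -206.19064599  142.07068339] [ 562.92502597 -206.24343325  141.64245178]
hub z92..138 [[ 536.0343854  -162.15110308  120.        ]]
corner plate z~10 [[ 609.  220.   16.]
 [ 506.  227.   16.]
 [ 471. -273.   16.]
 [ 582. -289.   16.]]
[ 310  206   72   36 2016]
[[308.9878  211.89024]
 [378.79266 204.13414]
 [382.10974 233.98781]
 [312.30487 241.74391]]
[[580.9  86.5  77. ]
 [577.4 -65.5  77. ]
 [512.  -61.9  77. ]
 [515.8  88.1  77. ]] [[546.33282256  11.98486505  77.        ]]
rack [[677. 511.  28.]
 [643. 263.  28.]
 [380. 289.  28.]
 [411. 525.  28.]] [[524.12647747 396.95084551  28.        ]] ((174.5, 259.5), (119.0, 109.0), 90.0)
jar [[ 407.36141044 -165.89662182   85.        ]] oil [[404.28819788  13.20746659 125.        ]] dish [[773.07886327 185.53153762  40.        ]]
```

View pics/c.png

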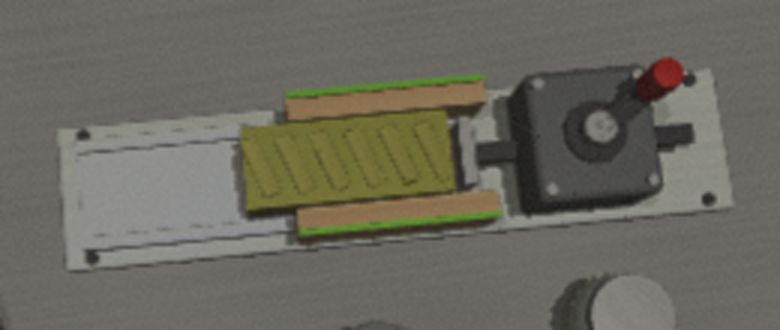

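The crop shows the hub at (600,125), knob top at (663,72), plate corners at (58,130), (68,268), (733,207) and (712,70). The loaf end face is at (243,130)-(250,210), walls at (287..500).

Run:
```python
from h import *
f=lambda p:np.array(p,float)/3+[230,170]
c=onz('top',f([[58,130],[68,268],[733,207],[712,70]]),15);print('plate',c.round(), [np.linalg.norm(c[i]-c[(i+1)%4]).round() for i in range(4)], 'center',c.mean(0))
v=(c[0]+c[1]-c[2]-c[3])/2; print('yaw of +y axis: angle off world y',np.arctan2(-v[0],v[1]))
print('screws',onz('top',f([[83,135],[92,258],[708,199],[689,79]]),15).round(1).tolist())
for z in(112,118,125): print('hub',onz('top',f([[600,124]]),z))
print('knob top',onz('top',[[452.2,194.1]],156))
o,D=ray('side',[[336,271]]);print('side knobtop@158',onz('side',[[336,273]],158), 'side hub@115',onz('side',[[317,279]],115))
r=onz('top',[[127,235],[205,206],[229,282],[152,308]],28);print('rack',r.round(),r.mean(0),[np.linalg.norm(r[i]-r[(i+1)%4]).round() for i in range(4)])
r2=onz('side',[[251,152],[317,134],[334,162],[269,180]],26);print('rack side',r2.round(),r2.mean(0))
print('loaf top front edge',onz('top',f([[243,130],[250,210],[446,112],[452,190]]),77).round())
```

```text
plate [[ 608.  222.   15.]
 [ 502.  226.   15.]
 [ 480. -278.   15.]
 [ 587. -284.   15.]] [np.float64(106.0), np.float64(505.0), np.float64(107.0), np.float64(507.0)] center [544.26534452 -28.61942811  15.        ]
yaw of +y axis: angle off world y -0.043984610215978465
screws [[601.8, 203.7, 15.0], [507.5, 207.3, 15.0], [488.3, -260.8, 15.0], [582.1, -265.0, 15.0]]
hub [[ 541.04265951 -162.97336368  112.        ]]
hub [[ 540.08288353 -161.30500446  118.        ]]
hub [[ 538.96314489 -159.35858537  125.        ]]
knob top [[ 562.51341423 -201.42321965  156.        ]]
side knobtop@158 [[ 563.86826931 -201.37803069  158.        ]] side hub@115 [[ 538.96167673 -168.88591132  115.        ]]
rack [[594. 500.  28.]
 [636. 319.  28.]
 [459. 281.  28.]
 [425. 454.  28.]] [528.37244357 388.42025367  28.        ] [np.float64(186.0), np.float64(182.0), np.float64(176.0), np.float64(174.0)]
rack side [[420. 411.  26.]
 [610. 499.  26.]
 [638. 337.  26.]
 [466. 266.  26.]] [533.69032679 378.17138279  26.        ]
loaf top front edge [[577.  83.  77.]
 [519.  85.  77.]
 [570. -64.  77.]
 [514. -59.  77.]]
```

Emit:
arm_command --targets '[{"hand": 1,"x": 0,"y": 0,"z": 0,"yaw": 0.12},{"hand": 1,"x": 0,"y": 0,"z": 0,"yaw": 0.12},{"hand": 1,"x": 0,"y": 0,"z": 0,"yaw": 0.12},{"hand": 1,"x": 0.036,"y": -0.032,"z": 0,"yaw": 0},{"hand": 1,"x": 0.036,"y": -0.032,"z": 0,"yaw": 0},{"hand": 1,"x": 0.036,"y": -0.032,"z": 0,"yaw": 0},{"hand": 1,"x": 0.036,"y": -0.032,"z": 0,"yaw": 0},{"hand": 1,"x": 0.036,"y": -0.032,"z": 0,"yaw": 0},{"hand": 1,"x": 0.036,"y": -0.032,"z": 0,"yaw": 0},{"hand": 1,"x": 0.036,"y": -0.032,"z": 0,"yaw": 0}]' --newtons 50

```text
clock: 1.1
eef_pos: [446.8, -289.1, 205.3]
eef_rot: [-3.141, 0.0, -0.0]
wrist_force: [-0.9, -1.7, 0.2]
finger_gap: 93.7
finger_force: 0.0
```

Emit:
arm_command --targets '[{"hand": 0,"x": 0.038,"y": -0.029,"z": 0,"yaw": 0},{"hand": 0,"x": 0.038,"y": -0.029,"z": 0,"yaw": 0},{"hand": 0,"x": 0.038,"y": -0.029,"z": 0,"yaw": 0},{"hand": 0,"x": 0,"y": 0,"z": 0,"yaw": 0}]'

```text
clock: 1.5
eef_pos: [562.5, -200.2, 204.4]
eef_rot: [-3.141, 0.001, 0.004]
wrist_force: [-0.3, -0.1, 0.3]
finger_gap: 65.5
finger_force: 0.0
```

Run:
```python
from h import *
c=get_calibration('wrist'); im=camera('wrist'); save('w1',im); print(np.round(c['cam_to_world'],2), manip.read_state()['eef_pos'])
i=im.astype(int); m=((i[...,0]>80)&(i[...,1]<50)&(i[...,2]<50)).astype(np.uint8)
k,l,st,ce=cv2.connectedComponentsWithStats(m); j=1+np.argmax(st[1:,4]); print(st[j],ce[j])
print(onz('wrist',[ce[j]],150,c))
```

```text
[[ 0.0000e+00  9.7000e-01  2.3000e-01  6.3060e+02]
 [-1.0000e+00  0.0000e+00  0.0000e+00 -2.0092e+02]
 [-0.0000e+00 -2.3000e-01  9.7000e-01  3.8337e+02]
 [ 0.0000e+00  0.0000e+00  0.0000e+00  1.0000e+00]] [ 560.81033736 -201.97494727  204.42405029]
[309 189  30  38 713] [323.40112202 210.73772791]
[[ 564.13803671 -203.13991109  150.        ]]
```

View pics/w1.png

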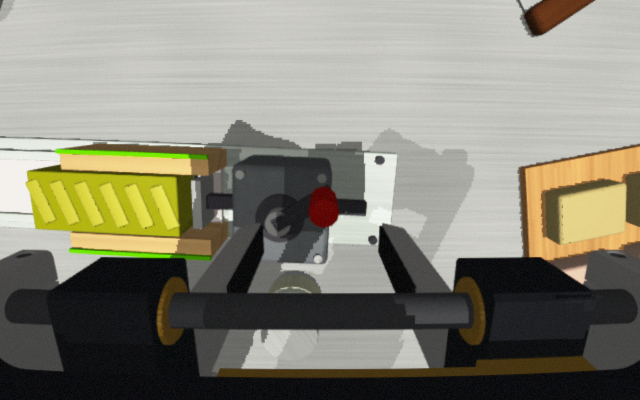

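The wrist view shows the knob at (323,208) between the fingers and the hub at (279,221), matching the earlier estimate.

Run:
```python
from h import *
c=get_calibration('wrist')
print(onz('wrist',[[278,222]],115,c), onz('wrist',[[323,218]],130,c),manip.read_state()['eef_pos'])
```

```text
[[ 542.47291417 -167.21733904  115.        ]] [[ 550.76727435 -204.82648443  130.        ]] [ 560.81033736 -201.97494727  204.42405029]
```

Emit:
arm_command --targets '[{"hand": 0,"x": 0.002,"y": 0,"z": 0.03,"yaw": 0},{"hand": 0,"x": 0,"y": 0,"z": 0.03,"yaw": 0},{"hand": -0.3,"x": 0,"y": 0,"z": 0.023,"yaw": 0},{"hand": -1,"x": 0,"y": 0,"z": 0,"yaw": 0},{"hand": -1,"x": 0,"y": 0,"z": 0,"yaw": 0},{"hand": -1,"x": 0,"y": 0,"z": 0,"yaw": 0},{"hand": -1,"x": 0,"y": 0,"z": 0,"yaw": 0},{"hand": -1,"x": 0,"y": 0,"z": 0,"yaw": 0}]' --newtons 50

```text
clock: 2.35
eef_pos: [562.1, -204.2, 123.7]
eef_rot: [3.141, -0.002, -0.0]
wrist_force: [-1.6, -0.1, 4.4]
finger_gap: 21.1
finger_force: 50.0
```

Run:
```python
import numpy as np
t=1.03+np.arange(31)*np.pi/15
p=np.c_[45*np.cos(t),45*np.sin(t)]; p=np.round(p,1); d=np.diff(p,axis=0)
for k in range(3): print([{"hand":-1,"x":round(a/1000,4),"y":round(b/1000,4),"z":0,"yaw":0} for a,b in d[10*k:10*k+10]])
```

```text
[{'hand': -1, 'x': np.float64(-0.0086), 'y': np.float64(0.004), 'z': 0, 'yaw': 0}, {'hand': -1, 'x': np.float64(-0.0091), 'y': np.float64(0.0021), 'z': 0, 'yaw': 0}, {'hand': -1, 'x': np.float64(-0.0094), 'y': np.float64(0.0001), 'z': 0, 'yaw': 0}, {'hand': -1, 'x': np.float64(-0.0093), 'y': np.float64(-0.0018), 'z': 0, 'yaw': 0}, {'hand': -1, 'x': np.float64(-0.0086), 'y': np.float64(-0.0036), 'z': 0, 'yaw': 0}, {'hand': -1, 'x': np.float64(-0.0077), 'y': np.float64(-0.0054), 'z': 0, 'yaw': 0}, {'hand': -1, 'x': np.float64(-0.0064), 'y': np.float64(-0.0069), 'z': 0, 'yaw': 0}, {'hand': -1, 'x': np.float64(-0.0049), 'y': np.float64(-0.0081), 'z': 0, 'yaw': 0}, {'hand': -1, 'x': np.float64(-0.003), 'y': np.float64(-0.0089), 'z': 0, 'yaw': 0}, {'hand': -1, 'x': np.float64(-0.0012), 'y': np.float64(-0.0093), 'z': 0, 'yaw': 0}]
[{'hand': -1, 'x': np.float64(0.0008), 'y': np.float64(-0.0094), 'z': 0, 'yaw': 0}, {'hand': -1, 'x': np.float64(0.0028), 'y': np.float64(-0.009), 'z': 0, 'yaw': 0}, {'hand': -1, 'x': np.float64(0.0045), 'y': np.float64(-0.0082), 'z': 0, 'yaw': 0}, {'hand': -1, 'x
[... 686 characters left out ...]
': np.float64(0.0069), 'z': 0, 'yaw': 0}, {'hand': -1, 'x': np.float64(0.0049), 'y': np.float64(0.0081), 'z': 0, 'yaw': 0}, {'hand': -1, 'x': np.float64(0.003), 'y': np.float64(0.0089), 'z': 0, 'yaw': 0}, {'hand': -1, 'x': np.float64(0.0012), 'y': np.float64(0.0093), 'z': 0, 'yaw': 0}, {'hand': -1, 'x': np.float64(-0.0008), 'y': np.float64(0.0094), 'z': 0, 'yaw': 0}, {'hand': -1, 'x': np.float64(-0.0028), 'y': np.float64(0.009), 'z': 0, 'yaw': 0}, {'hand': -1, 'x': np.float64(-0.0045), 'y': np.float64(0.0082), 'z': 0, 'yaw': 0}, {'hand': -1, 'x': np.float64(-0.0062), 'y': np.float64(0.0071), 'z': 0, 'yaw': 0}, {'hand': -1, 'x': np.float64(-0.0075), 'y': np.float64(0.0057), 'z': 0, 'yaw': 0}]
```

Emit:
arm_command --targets '[{"hand": -1,"x": -0.0086,"y": 0.004,"z": 0,"yaw": 0},{"hand": -1,"x": -0.0091,"y": 0.0021,"z": 0,"yaw": 0},{"hand": -1,"x": -0.0094,"y": 0.0001,"z": 0,"yaw": 0},{"hand": -1,"x": -0.0093,"y": -0.0018,"z": 0,"yaw": 0},{"hand": -1,"x": -0.0086,"y": -0.0036,"z": 0,"yaw": 0}]'

```text
clock: 2.85
eef_pos: [518.1, -201.7, 123.5]
eef_rot: [-3.137, -0.005, 0.0]
wrist_force: [18.9, 28.5, 2.6]
finger_gap: 21.1
finger_force: 50.0
```

```bash
cat > g.py <<'E'
import numpy as np,sys
a,n=float(sys.argv[1]),int(sys.argv[2])
t=a+np.arange(n+1)*np.pi/15
p=np.round(np.c_[45*np.cos(t),45*np.sin(t)],1); d=np.diff(p,axis=0)
print(' '.join(f'({x/1000:.4f},{y/1000:.4f})' for x,y in d))
E
python3 g.py 2.14 30
```

```text
(-0.0073,-0.0059) (-0.0060,-0.0072) (-0.0043,-0.0084) (-0.0025,-0.0091) (-0.0006,-0.0094) (0.0015,-0.0093) (0.0033,-0.0088) (0.0050,-0.0079) (0.0066,-0.0067) (0.0079,-0.0052) (0.0088,-0.0034) (0.0092,-0.0015) (0.0094,0.0004) (0.0091,0.0024) (0.0085,0.0042) (0.0073,0.0059) (0.0060,0.0072) (0.0043,0.0084) (0.0025,0.0091) (0.0006,0.0094) (-0.0015,0.0093) (-0.0033,0.0088) (-0.0050,0.0079) (-0.0066,0.0067) (-0.0079,0.0052) (-0.0088,0.0034) (-0.0092,0.0015) (-0.0094,-0.0004) (-0.0091,-0.0024) (-0.0085,-0.0042)
```

Emit:
arm_command --targets '[{"hand": -1,"x": 0.001,"y": -0.0016,"z": 0,"yaw": 0},{"hand": -1,"x": -0.0073,"y": -0.0059,"z": 0,"yaw": 0},{"hand": -1,"x": -0.006,"y": -0.0072,"z": 0,"yaw": 0},{"hand": -1,"x": -0.0043,"y": -0.0084,"z": 0,"yaw": 0},{"hand": -1,"x": -0.0025,"y": -0.0091,"z": 0,"yaw": 0},{"hand": -1,"x": -0.0006,"y": -0.0094,"z": 0,"yaw": 0}]'

```text
clock: 3.45
eef_pos: [498.0, -164.3, 123.7]
eef_rot: [3.138, -0.005, -0.0]
wrist_force: [7.5, -10.4, -0.6]
finger_gap: 21.4
finger_force: 50.0
```

Emit:
arm_command --targets '[{"hand": -1,"x": 0.002,"y": -0.0093,"z": 0,"yaw": 0},{"hand": -1,"x": 0.0033,"y": -0.0088,"z": 0,"yaw": 0},{"hand": -1,"x": 0.005,"y": -0.0079,"z": 0,"yaw": 0},{"hand": -1,"x": 0.0066,"y": -0.0067,"z": 0,"yaw": 0},{"hand": -1,"x": 0.0079,"y": -0.0052,"z": 0,"yaw": 0},{"hand": -1,"x": 0.0088,"y": -0.0034,"z": 0,"yaw": 0},{"hand": -1,"x": 0.0092,"y": -0.0015,"z": 0,"yaw": 0},{"hand": -1,"x": 0.0094,"y": 0.0004,"z": 0,"yaw": 0},{"hand": -1,"x": 0.0091,"y": 0.0024,"z": 0,"yaw": 0},{"hand": -1,"x": 0.0085,"y": 0.0042,"z": 0,"yaw": 0}]'

```text
clock: 4.45
eef_pos: [567.1, -125.3, 123.6]
eef_rot: [-3.138, -0.001, 0.001]
wrist_force: [-4.1, 12.6, 10.2]
finger_gap: 21.5
finger_force: 50.0
```

Emit:
arm_command --targets '[{"hand": -1,"x": 0.0073,"y": 0.0054,"z": 0,"yaw": 0},{"hand": -1,"x": 0.006,"y": 0.0072,"z": 0,"yaw": 0},{"hand": -1,"x": 0.0043,"y": 0.0084,"z": 0,"yaw": 0},{"hand": -1,"x": 0.0025,"y": 0.0091,"z": 0,"yaw": 0},{"hand": -1,"x": 0.0006,"y": 0.0094,"z": 0,"yaw": 0},{"hand": -1,"x": -0.0015,"y": 0.0093,"z": 0,"yaw": 0},{"hand": -1,"x": -0.0033,"y": 0.0088,"z": 0,"yaw": 0},{"hand": -1,"x": -0.005,"y": 0.0079,"z": 0,"yaw": 0},{"hand": -1,"x": -0.0066,"y": 0.0067,"z": 0,"yaw": 0},{"hand": -1,"x": -0.0079,"y": 0.0052,"z": 0,"yaw": 0}]'

```text
clock: 5.45
eef_pos: [563.7, -203.6, 123.6]
eef_rot: [-3.14, -0.003, 0.0]
wrist_force: [3.6, 13.6, 6.5]
finger_gap: 21.4
finger_force: 50.0
```

Emit:
arm_command --targets '[{"hand": -1,"x": -0.0088,"y": 0.0028,"z": 0,"yaw": 0},{"hand": -1,"x": -0.0092,"y": 0.0015,"z": 0,"yaw": 0},{"hand": -1,"x": -0.0094,"y": -0.0004,"z": 0,"yaw": 0},{"hand": -1,"x": -0.0091,"y": -0.0024,"z": 0,"yaw": 0},{"hand": -1,"x": -0.0085,"y": -0.0042,"z": 0,"yaw": 0},{"hand": -1,"x": -0.0073,"y": -0.0059,"z": 0,"yaw": 0},{"hand": -1,"x": -0.006,"y": -0.0072,"z": 0,"yaw": 0},{"hand": -1,"x": -0.0043,"y": -0.0084,"z": 0,"yaw": 0},{"hand": -1,"x": -0.0025,"y": -0.0091,"z": 0,"yaw": 0},{"hand": -1,"x": -0.0006,"y": -0.0094,"z": 0,"yaw": 0}]'

```text
clock: 6.45
eef_pos: [498.1, -163.3, 123.7]
eef_rot: [3.138, -0.004, -0.0]
wrist_force: [4.7, -9.6, 2.0]
finger_gap: 21.1
finger_force: 50.0
```

Emit:
arm_command --targets '[{"hand": -1,"x": 0.0015,"y": -0.0093,"z": 0,"yaw": 0},{"hand": -1,"x": 0.0033,"y": -0.0088,"z": 0,"yaw": 0},{"hand": -1,"x": 0.005,"y": -0.0079,"z": 0,"yaw": 0},{"hand": -1,"x": 0.0066,"y": -0.0067,"z": 0,"yaw": 0},{"hand": -1,"x": 0.0079,"y": -0.0052,"z": 0,"yaw": 0}]'

```text
clock: 6.95
eef_pos: [520.9, -124.3, 123.5]
eef_rot: [3.141, 0.001, -0.0]
wrist_force: [-10.9, -2.2, 12.4]
finger_gap: 21.6
finger_force: 50.0
```

Emit:
arm_command --targets '[{"hand": -1,"x": 0.0088,"y": -0.0034,"z": 0,"yaw": 0},{"hand": -1,"x": 0.0092,"y": -0.0015,"z": 0,"yaw": 0},{"hand": -1,"x": 0.0094,"y": 0.0004,"z": 0,"yaw": 0},{"hand": -1,"x": 0.0091,"y": 0.0024,"z": 0,"yaw": 0},{"hand": -1,"x": 0.0085,"y": 0.0042,"z": 0,"yaw": 0}]'

```text
clock: 7.45
eef_pos: [567.0, -125.1, 123.6]
eef_rot: [-3.14, -0.001, 0.001]
wrist_force: [-0.1, 3.2, 8.4]
finger_gap: 21.4
finger_force: 50.0
```

Emit:
arm_command --targets '[{"hand": -1,"x": 0.0073,"y": 0.0059,"z": 0,"yaw": 0},{"hand": -1,"x": 0.006,"y": 0.0072,"z": 0,"yaw": 0}]'

```text
clock: 7.65
eef_pos: [581.1, -139.1, 123.7]
eef_rot: [-3.141, -0.003, 0.0]
wrist_force: [0.5, 2.4, 5.9]
finger_gap: 21.1
finger_force: 50.0
```

Run:
```python
from h import *
print(manip.read_state()['wrist_force'])
t=camera('top'); print(manip.read_state()['wrist_force'])
im=t[160:290,225:485,::-1]; cv2.imwrite('pics/t2.png',cv2.resize(im,None,fx=3,fy=3,interpolation=cv2.INTER_CUBIC))
```

```text
[0.53270339 2.41817348 5.90485184]
[5.68678933 2.19846655 5.16553802]
```

View pics/t2.png

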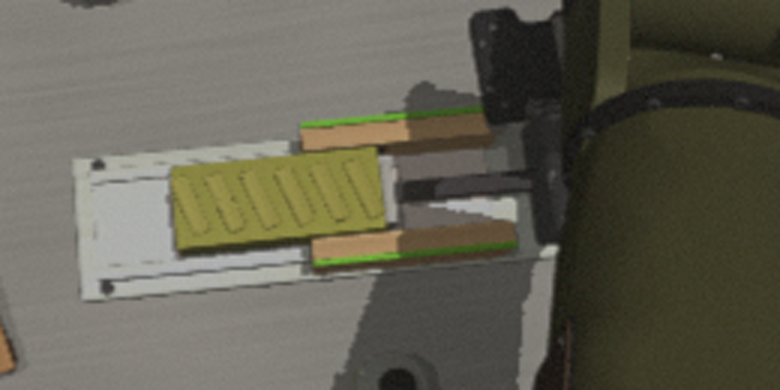

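The loaf now spans crop x 172–383, and its tail is still about 75 px (≈54 mm) behind the wall fronts. The force has dropped and stayed low, so I'll make one small further turn to be clear of the mould, then let go.

Emit:
arm_command --targets '[{"hand": -1,"x": 0.0043,"y": 0.0084,"z": 0,"yaw": 0},{"hand": -1,"x": 0.0012,"y": 0.0045,"z": 0,"yaw": 0},{"hand": -1,"x": 0,"y": 0,"z": 0,"yaw": 0}]'

```text
clock: 8.0
eef_pos: [586.8, -152.9, 123.8]
eef_rot: [3.141, -0.004, -0.001]
wrist_force: [6.6, 1.5, 4.8]
finger_gap: 20.8
finger_force: 50.0
```

Run:
```python
from h import *
f=lambda p:np.array(p,float)/3+[225,160]
l=onz('top',f([[172,168],[177,253],[377,148],[384,228]]),77); print(l.round(1).tolist(),l.mean(0))
w=onz('top',f([[301,124],[304,150],[312,240],[314,268]]),75);print('wall front',w.round(1).tolist())
print(onz('top',[[247,143]],40))
```

```text
[[579.8, 144.6, 77.0], [518.5, 148.5, 77.0], [574.3, -3.4, 77.0], [516.2, 0.4, 77.0]] [547.19507438  72.51556915  77.        ]
wall front [[599.7, 48.3, 75.0], [580.4, 48.8, 75.0], [514.9, 52.3, 75.0], [495.0, 53.7, 75.0]]
[[768.65047426 206.97438042  40.        ]]
```

Emit:
arm_command --targets '[{"hand": 0,"x": 0,"y": 0,"z": 0,"yaw": 0},{"hand": 0,"x": 0,"y": 0,"z": 0,"yaw": 0},{"hand": 0,"x": 0,"y": 0,"z": 0,"yaw": 0},{"hand": 0,"x": 0,"y": 0,"z": -0.03,"yaw": 0},{"hand": 0,"x": 0,"y": 0,"z": -0.05,"yaw": 0},{"hand": 0.5,"x": -0.02,"y": -0.04,"z": -0.01,"yaw": 0},{"hand": 1,"x": -0.02,"y": -0.04,"z": 0,"yaw": 0},{"hand": 1,"x": 0,"y": -0.05,"z": 0,"yaw": 0},{"hand": 1,"x": 0,"y": -0.05,"z": 0,"yaw": 0},{"hand": 1,"x": 0,"y": -0.046,"z": 0,"yaw": 0}]'

```text
clock: 9.0
eef_pos: [545.0, 75.8, 212.6]
eef_rot: [3.142, -0.0, -0.0]
wrist_force: [0.6, -0.2, -0.4]
finger_gap: 83.6
finger_force: 0.0
```

Emit:
arm_command --targets '[{"hand": 1,"x": 0,"y": 0,"z": 0,"yaw": -0.15},{"hand": 1,"x": 0,"y": 0,"z": 0,"yaw": -0.15},{"hand": 1,"x": 0,"y": 0,"z": 0,"yaw": -0.15},{"hand": 1,"x": 0,"y": 0,"z": 0,"yaw": -0.15},{"hand": 1,"x": 0,"y": 0,"z": 0,"yaw": -0.15},{"hand": 1,"x": 0,"y": 0,"z": 0,"yaw": -0.15},{"hand": 1,"x": 0,"y": 0,"z": 0,"yaw": -0.15},{"hand": 1,"x": 0,"y": 0,"z": 0,"yaw": -0.15},{"hand": 1,"x": 0,"y": 0,"z": 0,"yaw": -0.15},{"hand": 1,"x": 0,"y": 0,"z": 0,"yaw": -0.15}]'

```text
clock: 10.0
eef_pos: [545.4, 73.7, 212.3]
eef_rot: [-3.141, 0.0, 1.506]
wrist_force: [0.6, 1.0, 0.0]
finger_gap: 93.6
finger_force: 0.0
```

Emit:
arm_command --targets '[{"hand": 1,"x": 0,"y": 0,"z": 0,"yaw": -0.027},{"hand": 1,"x": 0,"y": 0,"z": 0,"yaw": 0},{"hand": 1,"x": 0,"y": 0,"z": 0,"yaw": 0}]'

```text
clock: 10.3
eef_pos: [545.6, 73.8, 212.4]
eef_rot: [-3.141, 0.0, 1.523]
wrist_force: [0.1, 0.3, 0.5]
finger_gap: 93.9
finger_force: 0.0
```

Run:
```python
from h import *
print(manip.read_state()['eef_pos'],manip.read_state()['eef_rot'])
c=get_calibration('wrist'); im=camera('wrist'); save('w2',im); print(np.round(c['cam_to_world'],2).tolist())
h=cv2.cvtColor(im,cv2.COLOR_RGB2HSV); m=cv2.inRange(h,(22,150,60),(34,255,255))
k,l,st,ce=cv2.connectedComponentsWithStats(m)
for i in range(1,k):
    if st[i,4]>1500:
        b=cv2.minAreaRect(np.argwhere(l==i)[:,::-1].astype(np.float32)); print(st[i]); q=cv2.boxPoints(b);p=onz('wrist',q,77,c);print(p.round(1).tolist(),p.mean(0))
```

```text
[545.5860012   73.79833421 212.40589124] [-3.14145017e+00  1.08500365e-04  1.52340498e+00]
[[1.0, 0.05, 0.01, 549.49], [-0.05, 0.97, 0.23, 140.27], [-0.0, -0.23, 0.97, 391.38], [0.0, 0.0, 0.0, 1.0]]
[ 295  107   64  153 9361]
[[526.4, 149.8, 77.0], [583.7, 147.1, 77.0], [580.5, -1.6, 77.0], [516.8, 1.4, 77.0]] [551.85503595  74.16674511  77.        ]
```

View pics/w2.png

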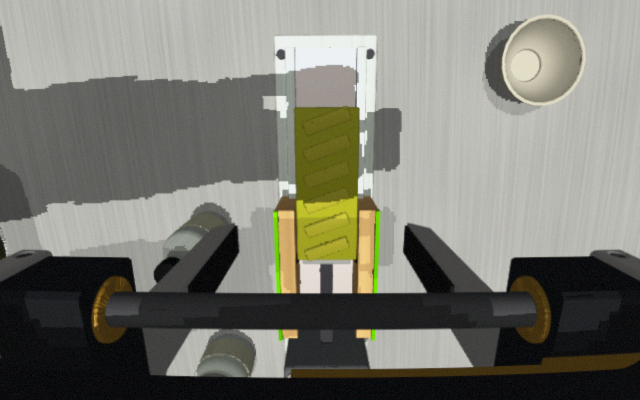

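The loaf is at pixel x 295–358, rows 107–260. The fingers straddle it, with its middle about 23 mm ahead of the wall fronts, so there is room for them in front of the walls.

Emit:
arm_command --targets '[{"hand": 1,"x": 0.004,"y": 0.005,"z": 0.03,"yaw": 0},{"hand": 1,"x": 0,"y": 0,"z": 0.04,"yaw": 0},{"hand": 1,"x": 0,"y": 0,"z": 0.04,"yaw": 0},{"hand": 1,"x": 0,"y": 0,"z": 0.035,"yaw": 0},{"hand": 1,"x": 0,"y": 0,"z": 0.025,"yaw": 0},{"hand": 1,"x": 0,"y": 0,"z": 0.008,"yaw": 0},{"hand": 1,"x": 0,"y": 0,"z": 0,"yaw": 0},{"hand": 1,"x": 0,"y": 0,"z": 0,"yaw": 0}]'

```text
clock: 11.15
eef_pos: [551.6, 77.7, 35.8]
eef_rot: [3.14, -0.0, 1.526]
wrist_force: [0.7, 0.7, -0.1]
finger_gap: 93.7
finger_force: 0.0
```

Emit:
arm_command --targets '[{"hand": 0.5,"x": 0,"y": 0,"z": 0,"yaw": 0},{"hand": 0.3,"x": 0,"y": 0,"z": 0,"yaw": 0},{"hand": 0.2,"x": 0,"y": 0,"z": 0,"yaw": 0},{"hand": 0.2,"x": 0,"y": 0,"z": 0,"yaw": 0},{"hand": 0.2,"x": 0,"y": 0,"z": 0,"yaw": 0}]' --newtons 8

```text
clock: 11.65
eef_pos: [550.9, 77.6, 34.7]
eef_rot: [3.141, -0.0, 1.527]
wrist_force: [0.7, -0.5, 1.4]
finger_gap: 59.6
finger_force: 8.0
```

Emit:
arm_command --targets '[{"hand": -1,"x": 0,"y": 0,"z": 0,"yaw": 0},{"hand": -1,"x": 0,"y": 0,"z": 0,"yaw": 0},{"hand": -1,"x": 0,"y": 0,"z": -0.005,"yaw": 0},{"hand": -1,"x": 0,"y": 0,"z": -0.01,"yaw": 0},{"hand": -1,"x": 0,"y": 0,"z": -0.015,"yaw": 0},{"hand": -1,"x": 0,"y": 0,"z": -0.02,"yaw": 0},{"hand": -1,"x": 0,"y": 0,"z": -0.02,"yaw": 0},{"hand": -1,"x": 0,"y": 0,"z": -0.02,"yaw": 0},{"hand": -1,"x": 0,"y": 0,"z": -0.02,"yaw": 0},{"hand": -1,"x": 0,"y": 0,"z": -0.01,"yaw": 0}]' --newtons 55

```text
clock: 12.65
eef_pos: [551.1, 77.7, 156.5]
eef_rot: [3.14, -0.0, 1.527]
wrist_force: [-0.7, -0.3, -5.8]
finger_gap: 59.5
finger_force: 55.0
```

Run:
```python
from h import *
s=manip.read_state();print(s['eef_pos'],s['moment'],s['wrist_force'])
im=camera('side'); save('s2',im[60:320,180:500])
r=camera('top'); print(r.shape); save('t3',r)
```

```text
[551.1193273   77.65584554 156.4645528 ] [-0.00605277 -0.09612687  0.00435908] [-0.68670369 -0.30707376 -5.82424798]
(400, 640, 3)
```

View pics/s2.png

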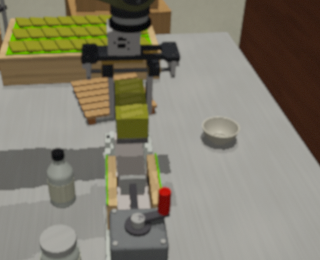

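The loaf hangs level between the fingers, clear of the unmoulder. The crank is untouched and the jar, bottle and dish are all in place, so I'll carry it to the rack.

Emit:
arm_command --targets '[{"hand": -1,"x": 0.02,"y": -0.0034,"z": 0,"yaw": 0},{"hand": -1,"x": 0.036,"y": -0.0034,"z": 0,"yaw": 0},{"hand": -1,"x": 0.04,"y": -0.0034,"z": 0,"yaw": 0},{"hand": -1,"x": 0.04,"y": -0.0034,"z": 0,"yaw": 0},{"hand": -1,"x": 0.04,"y": -0.0034,"z": 0,"yaw": 0},{"hand": -1,"x": 0.04,"y": -0.0034,"z": 0,"yaw": 0},{"hand": -1,"x": 0.04,"y": -0.0034,"z": 0,"yaw": 0},{"hand": -1,"x": 0.03,"y": -0.0034,"z": 0,"yaw": 0},{"hand": -1,"x": 0.015,"y": -0.0034,"z": 0,"yaw": 0},{"hand": -1,"x": 0.006,"y": -0.0034,"z": 0,"yaw": 0}]'

```text
clock: 13.75
eef_pos: [529.6, 386.6, 152.9]
eef_rot: [-3.14, 0.001, 1.528]
wrist_force: [-0.3, -2.0, -5.9]
finger_gap: 59.8
finger_force: 55.0
```

Emit:
arm_command --targets '[{"hand": -1,"x": 0,"y": 0,"z": 0,"yaw": -0.07},{"hand": -1,"x": 0,"y": 0,"z": 0,"yaw": -0.1},{"hand": -1,"x": 0,"y": 0,"z": 0,"yaw": -0.1},{"hand": -1,"x": 0,"y": 0,"z": 0.02,"yaw": 0},{"hand": -1,"x": 0,"y": 0,"z": 0.03,"yaw": 0},{"hand": -1,"x": 0,"y": 0,"z": 0.025,"yaw": 0},{"hand": -1,"x": 0,"y": 0,"z": 0.015,"yaw": 0},{"hand": -1,"x": 0,"y": 0,"z": 0,"yaw": 0}]'

```text
clock: 14.55
eef_pos: [529.6, 384.5, 62.2]
eef_rot: [-3.138, 0.001, 1.796]
wrist_force: [0.1, -0.1, -5.3]
finger_gap: 60.0
finger_force: 55.0
```

Run:
```python
from h import *
print(manip.read_state()['eef_pos'])
r=camera('side'); save('s3',cv2.resize(r[60:260,150:420],None,fx=2,fy=2))
```

```text
[529.6384315  384.45899627  62.22035703]
```

View pics/s3.png

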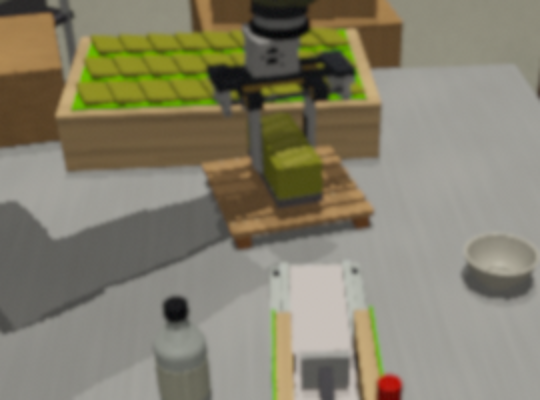

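The loaf hangs level over the middle of the rack, at about (290,180) in the crop, and lines up with it. I'll lower it slowly.

Emit:
arm_command --targets '[{"hand": -1,"x": 0,"y": 0,"z": 0.007,"yaw": 0},{"hand": -1,"x": 0,"y": 0,"z": 0.005,"yaw": 0},{"hand": -1,"x": 0,"y": 0,"z": 0.002,"yaw": 0},{"hand": -1,"x": 0,"y": 0,"z": 0.001,"yaw": 0},{"hand": -1,"x": 0,"y": 0,"z": 0.001,"yaw": 0},{"hand": -1,"x": 0,"y": 0,"z": 0,"yaw": 0}]'

```text
clock: 15.2
eef_pos: [530.4, 385.9, 48.5]
eef_rot: [3.141, -0.0, 1.797]
wrist_force: [-0.2, 0.2, -5.1]
finger_gap: 59.8
finger_force: 55.0
```

Emit:
arm_command --targets '[{"hand": -1,"x": 0,"y": 0,"z": 0.001,"yaw": 0},{"hand": -1,"x": 0,"y": 0,"z": 0.001,"yaw": 0},{"hand": -1,"x": 0,"y": 0,"z": 0.001,"yaw": 0},{"hand": -1,"x": 0,"y": 0,"z": 0.001,"yaw": 0},{"hand": -1,"x": 0,"y": 0,"z": 0,"yaw": 0}]'

```text
clock: 15.7
eef_pos: [530.3, 385.8, 44.2]
eef_rot: [-3.141, 0.0, 1.797]
wrist_force: [0.7, -0.3, -5.3]
finger_gap: 59.8
finger_force: 55.0
```

Emit:
arm_command --targets '[{"hand": -1,"x": 0,"y": 0,"z": 0.0007,"yaw": 0},{"hand": -1,"x": 0,"y": 0,"z": 0.0007,"yaw": 0},{"hand": -1,"x": 0,"y": 0,"z": 0.0005,"yaw": 0},{"hand": -1,"x": 0,"y": 0,"z": 0,"yaw": 0}]'

```text
clock: 16.1
eef_pos: [530.4, 385.9, 42.7]
eef_rot: [3.141, -0.0, 1.797]
wrist_force: [-0.2, -0.5, -4.2]
finger_gap: 59.6
finger_force: 55.0
```

Emit:
arm_command --targets '[{"hand": -1,"x": 0,"y": 0,"z": 0.0004,"yaw": 0},{"hand": -1,"x": 0,"y": 0,"z": 0.0004,"yaw": 0},{"hand": -1,"x": 0,"y": 0,"z": 0,"yaw": 0}]'

```text
clock: 16.4
eef_pos: [530.4, 385.9, 42.7]
eef_rot: [3.141, -0.0, 1.797]
wrist_force: [-4.6, -3.9, 5.8]
finger_gap: 59.8
finger_force: 55.0
```

Emit:
arm_command --targets '[{"hand": 0.4,"x": 0,"y": 0,"z": 0,"yaw": 0},{"hand": 0.6,"x": 0,"y": 0,"z": 0,"yaw": 0},{"hand": 0.8,"x": 0,"y": 0,"z": 0,"yaw": 0},{"hand": 1,"x": 0,"y": 0,"z": 0,"yaw": 0},{"hand": 1,"x": 0,"y": 0,"z": 0,"yaw": 0},{"hand": 1,"x": 0,"y": 0,"z": -0.02,"yaw": 0},{"hand": 1,"x": 0,"y": 0,"z": -0.04,"yaw": 0},{"hand": 1,"x": 0,"y": 0,"z": -0.04,"yaw": 0},{"hand": 1,"x": 0,"y": 0,"z": -0.04,"yaw": 0},{"hand": 1,"x": 0,"y": 0,"z": -0.02,"yaw": 0}]'

```text
clock: 17.4
eef_pos: [531.0, 386.3, 205.9]
eef_rot: [3.137, -0.002, 1.797]
wrist_force: [0.1, 0.4, 0.2]
finger_gap: 94.1
finger_force: 0.0
```

Run:
```python
from h import *
r=camera('side'); save('s4',cv2.resize(r[60:360,150:430],None,fx=2,fy=2))
```

```text
(no output)
```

View pics/s4.png

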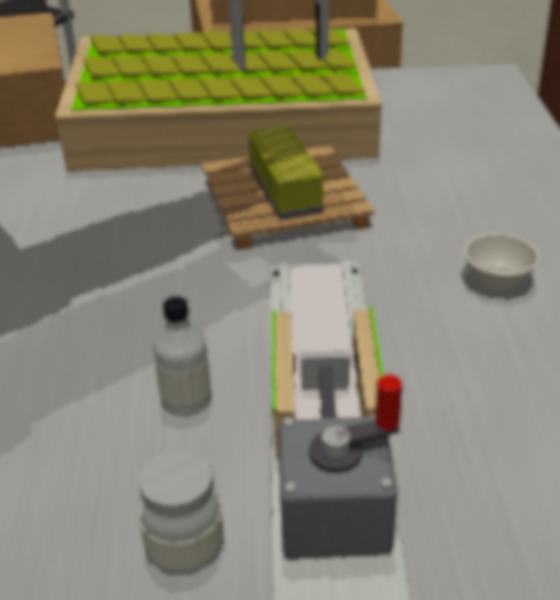

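The loaf stands upright in the middle of the rack, at about (287,178). The gripper is clear of it, and the jar, bottle and dish have not moved.

```bash
python3 -c "
from cell import manip
print(manip.sign_off())"
```

```text
the job is handed in; nothing more can be done
None
```

I wound the loaf free with about 1.8 turns of the crank, set it upright in the middle of the curing rack and let go, leaving the jar, bottle and dish in place, then handed the job in at about 17 s; the sign-off returned no verdict.

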